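# Pack the flashlight in the kit box and shut the lid

## Robot

A 6-joint arm with a two-finger parallel gripper is mounted at the origin on a cart in front of the work surface, level with it; the furniture and walls round the work are solid. World frame = base frame: x ahead of the robot, y to its left, z up, the work surface at z = 0. Lengths are in m, angles in rad, forces in N, time in s.
With the tool pointing down it reaches from about 0.325 to 0.85 m from the base axis. Payload 4.4 kg.
Tool frame: the origin (TCP) lies midway between the tips of the shut fingers; the grasp point (between the pads) lies 19 mm behind it; z points along the fingers, y is the line along which they close (so a half turn about z gives the same grasp; the last joint's range is limited). The gripper opens to 94 mm and grips with 3 to 60 N. Pads are 16 mm wide; open, the fingers measure 119 mm over their backs; the gripper's body (75 mm by 177 mm) begins 78 mm behind the grasp point.
Start: joints at [-1.302, 0.207, 1.542, -0, 1.393, -0.15], TCP at [0.234, -0.525, 0.205] pointing down, gripper open.
Joint ranges: [-2.73, 2.73], [-0.86, 2.22], [0.23, 2.46], [-1.11, 4.25], [0.08, 2.63], [-2.82, 2.82]. Speed limits (rad/s): [2.79, 2.79, 3.14, 3.14, 3.14, 3.14].

## Interface

Orientations are given as a 3x3 rotation matrix whose columns are the frame's x, y, z axes.
In Python, from rig import manip gives the robot as it stands.
- The arm moves only by the shell command python3 -m handwheel 'ROWS' [FORCE]. ROWS is text: rows parted by semicolons, each of 5 numbers parted by spaces: the shift along the world's x, y, z in cm, then the turn about the world's z in degrees, then the closure, from 0 (fully open) to 1 (shut). In form: dx dy dz twist gripper; .... A call has exactly 10 rows; each row shifts and turns the commanded pose from where the row before left it; what a row does not reach is not made up. A row lasts 1/8 s, in which the tool goes at most 62.5 mm and 10.7 degrees, less where a joint would pass 70% of its speed; a pose out of reach is approached as far as the arm can. A call with a gripper value outside its range is refused whole. The fingers move at their own pace and stop on an object; FORCE is the grip in N (left out, the last holds). Time passes only in rows, so rows that do not move let the fingers close, or fill a call up. It gives the time, the measured TCP pose, the force, the opening and the grip force at its end, in the units of the state.
- manip.get_obs(): the state, without advancing time (a new reading comes with each control period).
- manip.capture(name): name is "side" or "top"; returns a dict with "frame" (420x560x3 uint8, blue, green, red), "mtx" (3x3 intrinsics, pixels), "k1" (the pictures are not rectified: a ray, as slopes to the right and down, at radius r is drawn at 1 + k1 r^2 times it, then the intrinsics apply), "world_from_camera" (4x4, takes a point from camera to world coordinates). Camera axes: x right, y down, z forward; pixel columns grow to the right and rows downward; lengths in m; the calibration is good to about 2 mm. A picture is of the moment at which its call begins. There is no depth.
- manip.close_job(): hands the job in; it is judged then, once.
The state is a dict: "time_s": time; "q": joint angles; "joint_vel": joint speeds; "joint_torque": joint torques, N m; "position": TCP position; "tool_rot": TCP orientation; "ft_force": force on the tool from outside, world axes, zero at the start; "moment": the same for the moment, N m; "gripper_width": finger opening in m; "finger_force": force on a finger pad.
Only numpy, scipy, OpenCV 4.12 (cv2) and the standard library are available. Lean on these libraries where they do the work, as an engineer would, in place of code of your own. Each camera call takes 0.05 s, during which the arm holds its last target. There are 200 camera calls.

## Task

Pack the flashlight that lies on the worktop to the left of the grey kit box into that box: lay it flat on the box's floor in the empty half beside the cardboard carton, so that nothing stands above the rim. Leave the carton in the box, then swing the box's hinged lid fully shut and let go.

Things in the scene. Friction and masses are not known exactly. Their poses are not given: they have to be found in the camera images.
- flashlight_center (a point): centre (18 mm above what it lies on) of the loose black flashlight, lying, 140 mm long along its own x, head 36 mm across, barrel (at the centre and behind) 27 mm wide, 30 mm high, under 0.3 kg. It lies left of the box, among a marker (130 mm, thinner), a cork sanding block and a tin, their centres over 100 mm away. The other flashlight, far right on the worktop, is not meant.
- bay (a point): middle of the empty half of the kit box, on its floor (10 mm above the worktop). Box axes: x away from the robot to the hinge side, y left, z up. Box: grey-painted wood, dark corner angles, fixed, outside 200 (x) by 310 (y) by 76 mm high, walls and floor 10 mm, inside 66 mm deep. The empty half is 180 mm along x and 180 mm along y, from the left wall to the carton.
- carton_center (a point): centre of the cardboard carton that already stands in the right half of the box, loose: 102 mm (along the box's y) by 150 mm (along its x) by 56 mm high, its top 10 mm below the rim.
- lid_hinge (a point): middle of the lid's hinge line, on the top of the box's far wall, 76 mm above the worktop; fixed, with the box's axes; the hinge turns about its y.
- lid_edge (a point): middle of the lid's free edge, half-way through its thickness. The lid is a flat grey panel 212 mm from hinge to free edge, 310 mm wide, 10 mm thick, 0.3 kg, with no knob; when shut it lies on the rim, its top 86 mm above the worktop, and overhangs the front by 12 mm.
- kit_lid (a joint): lid angle in rad: 0 shut, 1.57 upright, at most 1.90 leaning back. The lid starts open, leaning slightly back; the stiff hinge holds it wherever it is left, so it must be pushed (about 2 to 6 N at the free edge) all the way down.
There are look-alikes about, which are no part of the job. Of the things that look like the part that bears carton_center, the larger one is meant.

How it is judged:
On the way:
1. the flashlight lies in the empty half of the box, on its floor, released, with the lid still open (z of flashlight_center in the frame of bay below 0.03 m and x of flashlight_center in the frame of bay between -0.085 and 0.085 m and y of flashlight_center in the frame of bay between -0.09 and 0.09 m and contact force between the fingers and flashlight below 0.1 N and value of joint kit_lid above 0.5 rad), for 0.2 s.
At the end, for the whole second after the job is handed in: The lid is shut (under 0.05 rad), the flashlight lies in the half of the box that was empty with its centre under 30 mm above the box's floor, and the carton still stands in the box (centre within 240 mm of the middle of that half, less than 60 mm above the worktop) (value of joint kit_lid below 0.05 rad and z of flashlight_center in the frame of bay below 0.03 m and x of flashlight_center in the frame of bay between -0.085 and 0.085 m and y of flashlight_center in the frame of bay between -0.09 and 0.09 m and horizontal distance between carton_center and bay below 0.24 m and height (world z) of carton_center below 0.06 m); the robot touches nothing.
It also fails if it takes over 64 s, if anything falls off the work surface, if the arm or the gripper's body presses on something with over 40 N, if the wrist force passes 120 N, or if a joint passes its speed limit or range.

## Working session

There is one attempt and no reset: what is moved stays moved. The work goes in short steps, Python scripts to look and compute and a shell command to move; the robot and the scene stay as the last step left them, time stands still between calls to the robot, and variables do not carry over. Pictures are saved under pics/ and viewed, at most 10 in all, crops included, and the job is handed in when it is done.

```bash
mkdir -p pics; cat > h.py <<'E'
import numpy as np, cv2
from rig import manip
def ray(c,u,v):
    K=c["mtx"]; d=np.array([(u-K[0,2])/K[0,0],(v-K[1,2])/K[1,1]]); s=d.copy()
    for _ in range(30): s=d/(1+c["k1"]*(s@s))
    T=np.array(c["world_from_camera"]); return T[:3,3],T[:3,:3]@np.array([s[0],s[1],1])
def at(c,u,v,z):
    o,r=ray(c,u,v); return o+r*(z-o[2])/r[2]
E
python3 - <<'E'
from h import *
for n in("top","side"):
    c=manip.capture(n); cv2.imwrite(f"pics/{n}0.png",c["frame"]); print(n,np.round(c["world_from_camera"],3).tolist(),c["k1"])
E
```

```text
top [[-0.003, -0.994, 0.107, 0.316], [-1.0, 0.001, -0.018, -0.047], [0.017, -0.107, -0.994, 1.563], [0.0, 0.0, 0.0, 1.0]] -0.059019047544685184
side [[-0.986, -0.093, 0.138, 0.263], [-0.165, 0.656, -0.736, 0.999], [-0.022, -0.749, -0.662, 1.033], [0.0, 0.0, 0.0, 1.0]] -0.13336508204478
```

View pics/top0.png

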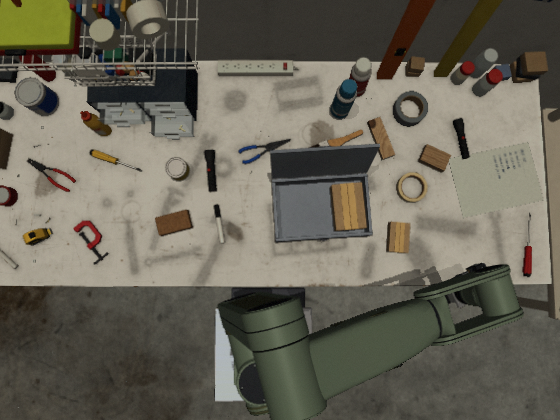

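View pics/side0.png

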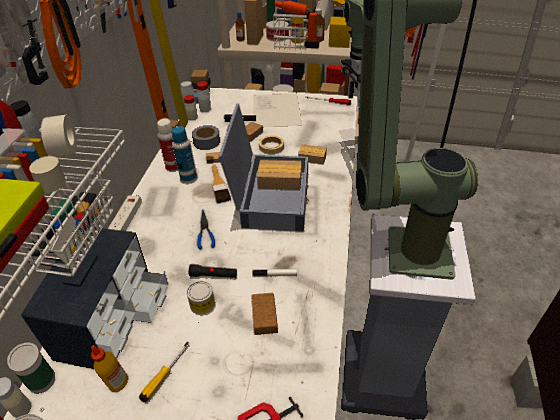

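In the top view, the flashlights are at (210,170), left of the box, and (461,138), far right. The marker at (220,224) is thinner. The one at (210,170) fits because it lies left of the box. Carton candidates are (348,206) in the box and (398,237), smaller and outside it, so the one in the box is meant. I'll confirm with an enlarged crop.

```bash
python3 - <<'E'
from h import *
f=cv2.imread("pics/top0.png")[135:255,190:390]
cv2.imwrite("pics/crop0.png",cv2.resize(f,None,fx=4,fy=4,interpolation=cv2.INTER_CUBIC))
E
```

```text
(no output)
```

View pics/crop0.png

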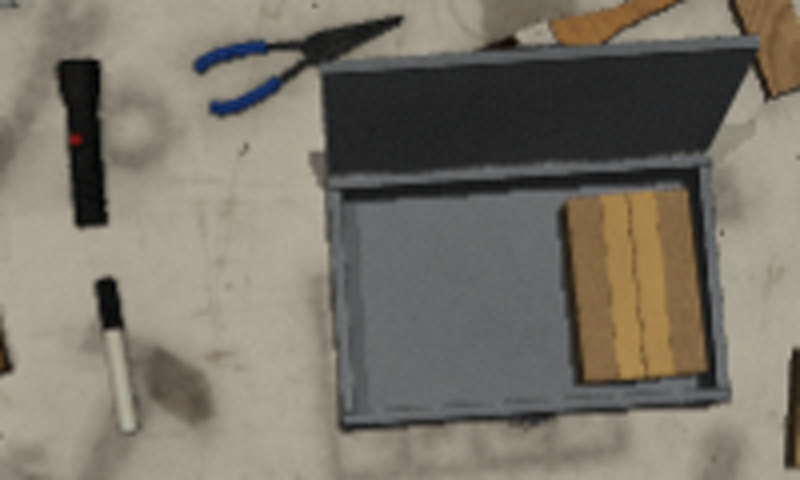

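The crop shows the black flashlight with its red switch, head end at crop (80,60) and tail at (91,224). The rim corners are about (342,420), (729,397), (710,160) and (328,184). The carton stands in the right half of the box, and the lid's free edge runs from (322,65) to (757,40).

```bash
python3 - <<'E'
from h import *
c=manip.capture("top")
P=lambda u,v,z:at(c,190+u/4,135+v/4,z)
h,t=P(80,60,.018),P(91,225,.018); m=(h+t)/2
print("fl",h,t,m,np.linalg.norm(h-t),np.degrees(np.arctan2(*(h-t)[[1,0]])))
C=[P(342,420,.076),P(729,397,.076),P(710,160,.076),P(328,184,.076)]
for p in C: print("rim",p)
m=sum(C)/4; d=(C[0]-C[1])[:2]; yaw=np.arctan2(-d[0],d[1]); print("centre",m,"yaw",np.degrees(yaw))
R=np.array([[np.cos(yaw),-np.sin(yaw)],[np.sin(yaw),np.cos(yaw)]])
print("bay",m[:2]+R@[0,.055],"hinge",m[:2]+R@[.1,0])
for n in((322,65),(757,40)):print("lid edge",P(*n,.28))
o=manip.get_obs();print(o["position"],o["tool_rot"],o["gripper_width"])
# grey-dark mask refine
f=c["frame"];g=f[145:196,200:222].max(2);M=(g<70).astype(np.uint8);print(cv2.minAreaRect(np.argwhere(M)[:,::-1].astype(np.float32)))
E
```

```text
fl [0.67291487 0.18030015 0.018     ] [0.53282822 0.16898235 0.018     ] [0.60287154 0.17464125 0.018     ] 0.14054309490629927 4.618973801220179
rim [ 0.36839343 -0.03999251  0.076     ]
rim [ 0.38567043 -0.34886116  0.076     ]
rim [ 0.57735047 -0.33784215  0.076     ]
rim [ 0.55771599 -0.02893615  0.076     ]
centre [ 0.47228258 -0.18890799  0.076     ] yaw 3.201582137972743
bay [ 0.46921088 -0.13399383] hinge [ 0.5721265  -0.18332308]
lid edge [ 0.60874781 -0.02716142  0.28      ]
lid edge [ 0.6272669  -0.33331697  0.28      ]
[ 0.23365528 -0.52471853  0.20457096] [[ 9.13581463e-01  4.06655513e-01 -4.51128596e-04]
 [ 4.06655673e-01 -9.13579956e-01  1.68185339e-03]
 [ 2.71792913e-04 -1.71996409e-03 -9.99998484e-01]] 0.09413978237262617
((9.96722412109375, 25.393661499023438), (41.26408004760742, 10.147348403930664), 86.90594482421875)
```

```bash
python3 -m handwheel '0 0 5 0 0; 0 0 5 0 0; 2 4 3 0 0; 2.6 5 0 -4 0; 2.6 5 0 -4 0; 2.6 5 0 -4 0; 2.6 5 0 -4 0; 2.6 5 0 -3 0; 2.6 5 0 0 0; 2.6 5 0 0 0' 20; python3 -m handwheel '2.6 5 0 0 0; 2.6 5 0 0 0; 2.6 5 0 0 0; 2.6 5 0 0 0; 2.6 5 0 0 0; 2.6 5 0 0 0; 1.6 2.5 -3 0 0; 0 0 -5 0 0; 0 0 -5 0 0; 0 0 0 0 0'
```

```text
time_s: 1.4
position: [0.4362, -0.1335, 0.3353]
tool_rot: [[0.996, 0.087, 0.0], [0.087, -0.996, -0.0], [0.0, 0.0, -1.0]]
ft_force: [-0.0, -0.2, 0.2]
gripper_width: 0.0941
finger_force: 0.0
time_s: 2.65
position: [0.6036, 0.1891, 0.1994]
tool_rot: [[0.996, 0.087, -0.012], [0.087, -0.996, -0.002], [-0.013, 0.001, -1.0]]
ft_force: [0.1, -1.1, 0.3]
gripper_width: 0.0936
finger_force: 0.0
```

```bash
python3 -m handwheel '0 -1.4 -4 0 0; 0 0 -5 0 0; 0 0 -5 0 0; 0 0 -3 0 0; 0 0 -1.5 0 0; 0 0 -0.6 0 0; 0 0 0 0 0; 0 0 0 0 1; 0 0 0 0 1; 0 0 0 0 1' 20; python3 -m handwheel '0 0 0 0 1; 0 0 0 0 1; 0 0 0 0 1; 0 0 0 0 1; 0 0 2 0 1; 0 0 3 0 1; 0 0 4 0 1; 0 0 4 0 1; 0 0 4 0 1; 0 0 0 0 1'
```

```text
time_s: 3.9
position: [0.6082, 0.1757, 0.0151]
tool_rot: [[0.996, 0.087, 0.001], [0.087, -0.996, 0.0], [0.001, -0.0, -1.0]]
ft_force: [1.2, 0.8, -0.2]
gripper_width: 0.068
finger_force: 0.0
time_s: 5.15
position: [0.611, 0.1761, 0.19]
tool_rot: [[0.996, 0.087, 0.01], [0.087, -0.996, 0.001], [0.01, -0.001, -1.0]]
ft_force: [-1.1, -0.2, -2.4]
gripper_width: 0.0256
finger_force: 20.0
```

```bash
python3 - <<'E'
from h import *
a=manip.capture("side")["frame"];cv2.imwrite("pics/s1.png",a)
E
```

```text
(no output)
```

View pics/s1.png

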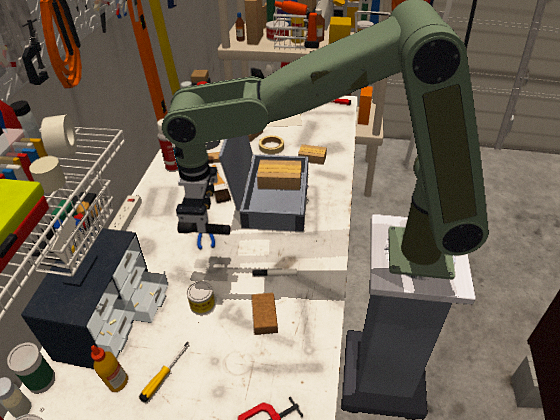

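Flashlight held (opening 25.6 mm, tail visible at about (222,229)). Moving it round the lid's left edge into the bay.

```bash
python3 -m handwheel '-4.5 -1.5 0 -2 1; -4.5 -3 0 0 1; -4.4 -4 0 0 1; 0 -5 0 0 1; 0 -5 0 0 1; 0 -5 0 0 1; 0 -4 0 0 1; 0 -3.1 0 0 1; 0 0 0 0 1; 0 0 0 0 1'
```

```text
time_s: 6.45
position: [0.4725, -0.1291, 0.1826]
tool_rot: [[0.999, 0.052, -0.003], [0.052, -0.999, 0.002], [-0.003, -0.002, -1.0]]
ft_force: [-0.2, 0.8, -2.3]
gripper_width: 0.026
finger_force: 20.0
```

```bash
python3 - <<'E'
from h import *
a=manip.capture("top")["frame"][110:260,190:390];b=manip.capture("side")["frame"][80:280,150:350]
cv2.imwrite("pics/s2.png",np.hstack([cv2.resize(a,(400,300)),cv2.resize(b,(400,300))]))
E
```

```text
(no output)
```

View pics/s2.png

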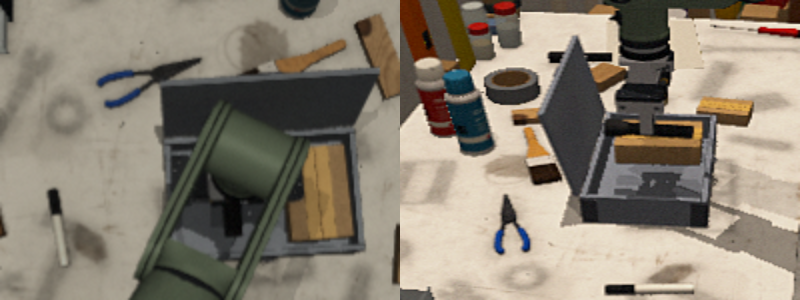

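The top crop (left half) shows the flashlight tail at about (233,235), over the empty half and well left of the carton. I'll check its x before lowering.

```bash
python3 - <<'E'
from h import *
c=manip.capture("top"); print(at(c,190+116.5,110+117.5,.2),at(c,190+363/2,110+250/2,.076), at(c,190+168/2,110+262/2,.076))
E
```

```text
[ 0.40021858 -0.13105083  0.2       ] [ 0.38328572 -0.34639631  0.076     ] [ 0.36523862 -0.03523278  0.076     ]
```

```bash
python3 -m handwheel '0 0 -4 0 1; 0 0 -4 0 1; 0 0 -3 0 1; 0 0 -2 0 1; 0 0 -1 0 1; 0 0 -0.5 0 1; 0 0 -0.5 0 1; 0 0 -0.3 0 1; 0 0 0 0 1; 0 0 0 0 1'
```

```text
time_s: 7.85
position: [0.4741, -0.1305, 0.0318]
tool_rot: [[0.999, 0.052, 0.001], [0.052, -0.999, -0.0], [0.001, 0.0, -1.0]]
ft_force: [-1.0, 0.2, -1.7]
gripper_width: 0.026
finger_force: 20.0
```

```bash
python3 -m handwheel '0 0 -0.3 0 1; 0 0 -0.3 0 1; 0 0 -0.2 0 1; 0 0 0 0 1; 0 0 0 0 1; 0 0 0 0 1; 0 0 0 0 1; 0 0 0 0 1; 0 0 0 0 1; 0 0 0 0 1'
```

```text
time_s: 9.1
position: [0.4739, -0.1303, 0.0244]
tool_rot: [[0.999, 0.052, -0.0], [0.052, -0.999, 0.0], [-0.0, -0.0, -1.0]]
ft_force: [-1.7, 0.8, 6.3]
gripper_width: 0.0256
finger_force: 20.0
```

It touches the floor (6 N). Release and rise.

```bash
python3 -m handwheel '0 0 0 0 0.3; 0 0 0 0 0.3; 0 0 0 0 0.3; 0 0 0 0 0.3; 0 0 2 0 0.3; 0 0 5 0 0.3; 0 0 6 0 0.3; 0 0 6 0 0.3; 0 0 6 0 0.3; 0 0 6 0 0.3'; python3 -m handwheel '0 0 5 0 1; -2 5 0 0 1; -2 5 0 0 1; -1 5 0 0 1; 0 5 0 0 1; 0 5 0 0 1; 0 0 0 0 1; 0 0 0 0 1; 0 0 0 0 1; 0 0 0 0 1'
python3 - <<'E'
from h import *
a=manip.capture("top")["frame"][110:260,190:390];b=manip.capture("side")["frame"][80:280,150:350]
cv2.imwrite("pics/s3.png",np.hstack([cv2.resize(a,(400,300)),cv2.resize(b,(400,300))]))
E
```

```text
time_s: 10.35
position: [0.4735, -0.1301, 0.3354]
tool_rot: [[0.999, 0.052, 0.0], [0.052, -0.999, -0.0], [0.0, 0.0, -1.0]]
ft_force: [0.4, -0.6, 0.2]
gripper_width: 0.0655
finger_force: 0.0
time_s: 11.6
position: [0.4241, 0.1185, 0.3834]
tool_rot: [[0.999, 0.05, -0.0], [0.05, -0.999, -0.0], [-0.0, 0.0, -1.0]]
ft_force: [0.2, 0.3, -0.0]
gripper_width: 0.0007
finger_force: 0.0
```

View pics/s3.png

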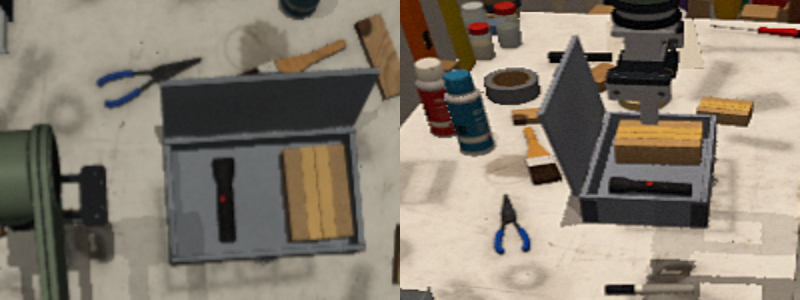

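The flashlight lies flat on the floor at crop (224,200), and the carton and lid are undisturbed. Now going behind the lid with the fingers shut.

```bash
python3 -m handwheel '3.2 -3.9 0 0 1; 3.2 -3.9 0 0 1; 3.2 -3.9 0 0 1; 3.2 -3.9 0 0 1; 3.2 -3.9 0 0 1; 3.2 -3.9 0 0 1; 3.2 -3.9 0 0 1; 3.2 -3.9 0 0 1; 0 0 0 0 1; 0 0 0 0 1'; python3 - <<'E'
from h import *
print(manip.get_obs()["ft_force"])
H=np.array([.574,.076])
for th in(1.78,1.5,1.2,.9,.6,.3,.1,0):
  r=.18; n=np.array([np.sin(th),np.cos(th)]); print(th,np.round(H+r*np.array([-np.cos(th),np.sin(th)])+n*.01+[.01*np.sin(th),0],3), "edge",np.round(H+.212*np.array([-np.cos(th),np.sin(th)])+n*.01,3))
E
```

```text
time_s: 12.95
position: [0.6795, -0.1925, 0.3829]
tool_rot: [[0.999, 0.052, -0.001], [0.052, -0.999, 0.001], [-0.001, -0.001, -1.0]]
ft_force: [-0.5, 0.6, -0.7]
gripper_width: 0.0006
finger_force: 0.0
[-0.51078564  0.63277017 -0.66040164]
1.78 [0.631 0.25 ] edge [0.628 0.281]
1.5 [0.581 0.256] edge [0.569 0.288]
1.2 [0.527 0.247] edge [0.507 0.277]
0.9 [0.478 0.223] edge [0.45  0.248]
0.6 [0.437 0.186] edge [0.405 0.204]
0.3 [0.408 0.139] edge [0.374 0.148]
0.1 [0.397 0.104] edge [0.364 0.107]
0 [0.394 0.086] edge [0.362 0.086]
```

```bash
python3 -m handwheel '0 0 -5 0 1; 0 0 -5 0 1; 0 0 -4 0 1; 0 0 0 0 1; -2 0 0 0 1; -2 0 0 0 1; -2 0 0 0 1; -2 0 0 0 1; -2 0 0 0 1; 0 0 0 0 1'
```

```text
time_s: 14.2
position: [0.5807, -0.1925, 0.2481]
tool_rot: [[0.999, 0.052, 0.006], [0.052, -0.999, -0.003], [0.006, 0.003, -1.0]]
ft_force: [-0.2, -0.1, 0.1]
gripper_width: 0.0002
finger_force: 0.0
```

```bash
python3 -m handwheel '-2 0 0 0 1; -2 0 0 0 1; -1.5 0 -0.4 0 1; -1.5 0 -0.8 0 1; -1.5 0 -1 0 1; -1.5 0 -1.2 0 1; -1.2 0 -1.4 0 1; -1 0 -1.4 0 1; 0 0 0 0 1; 0 0 0 0 1'
python3 - <<'E'
from h import *
a=manip.capture("top")["frame"][110:260,190:390];b=manip.capture("side")["frame"][80:280,150:350]
cv2.imwrite("pics/s4.png",np.hstack([cv2.resize(a,(400,300)),cv2.resize(b,(400,300))]))
E
```

```text
time_s: 15.45
position: [0.4583, -0.1923, 0.1818]
tool_rot: [[0.999, 0.052, 0.001], [0.052, -0.999, 0.0], [0.001, -0.0, -1.0]]
ft_force: [-0.5, 0.4, -0.5]
gripper_width: 0.0004
finger_force: 0.0
```

View pics/s4.png

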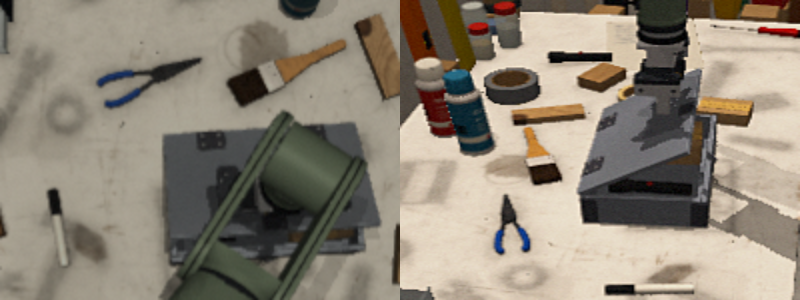

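The lid is about half closed (side half: free edge at about (697,75)) and the tip rests on its outer face. Pressing it down.

```bash
python3 -m handwheel '-0.7 0 -1.4 0 1; -0.7 0 -1.4 0 1; -0.6 0 -1.4 0 1; -0.6 0 -1.2 0 1; -0.5 0 -1.2 0 1; -0.3 0 -1 0 1; 0 0 -0.7 0 1; 0 0 -0.4 0 1; 0 0 0 0 1; 0 0 0 0 1'
```

```text
time_s: 16.8
position: [0.4242, -0.1924, 0.0947]
tool_rot: [[0.999, 0.052, 0.001], [0.052, -0.999, -0.0], [0.001, 0.0, -1.0]]
ft_force: [0.2, -0.1, -0.2]
gripper_width: 0.0003
finger_force: 0.0
```

```bash
python3 -m handwheel '0 0 -0.3 0 1; 0 0 -0.3 0 1; 0 0 -0.2 0 1; 0 0 -0.1 0 1; 0 0 -0.1 0 1; 0 0 0 0 1; 0 0 0 0 1; 0 0 0 0 1; 0 0 0 0 1; 0 0 0 0 1'
```

```text
time_s: 18.05
position: [0.424, -0.1926, 0.0866]
tool_rot: [[0.999, 0.053, -0.0], [0.053, -0.999, -0.0], [-0.0, 0.0, -1.0]]
ft_force: [-5.7, 2.6, 14.2]
gripper_width: 0.0007
finger_force: 7.6
```

It pushes back with 14 N at z = 0.087, so the lid is on the rim. Retract and check.

```bash
python3 -m handwheel '0 0 1 0 1; 0 0 4 0 1; 0 0 6 0 1; 0 0 6 0 1; 0 5 3 0 1; 0 5 0 0 1; 0 5 0 0 1; 0 5 0 0 1; 0 5 0 0 1; 0 5 0 0 1'; python3 -m handwheel '0 4 0 0 1; 0 0 0 0 1; 0 0 0 0 1; 0 0 0 0 1; 0 0 0 0 1; 0 0 0 0 1; 0 0 0 0 1; 0 0 0 0 1; 0 0 0 0 1; 0 0 0 0 1'
python3 - <<'E'
from h import *
a=manip.capture("top")["frame"][110:260,190:390];b=manip.capture("side")["frame"][80:280,150:350]
cv2.imwrite("pics/s5.png",np.hstack([cv2.resize(a,(400,300)),cv2.resize(b,(400,300))]))
E
```

```text
time_s: 19.3
position: [0.4235, 0.1094, 0.2844]
tool_rot: [[0.999, 0.052, 0.0], [0.052, -0.999, 0.0], [0.0, -0.0, -1.0]]
ft_force: [0.3, -1.0, 0.4]
gripper_width: 0.0005
finger_force: 0.0
time_s: 20.55
position: [0.4238, 0.1478, 0.2844]
tool_rot: [[0.999, 0.052, -0.0], [0.052, -0.999, 0.0], [-0.0, -0.0, -1.0]]
ft_force: [-0.1, -0.4, -0.5]
gripper_width: 0.0006
finger_force: 0.0
```

View pics/s5.png

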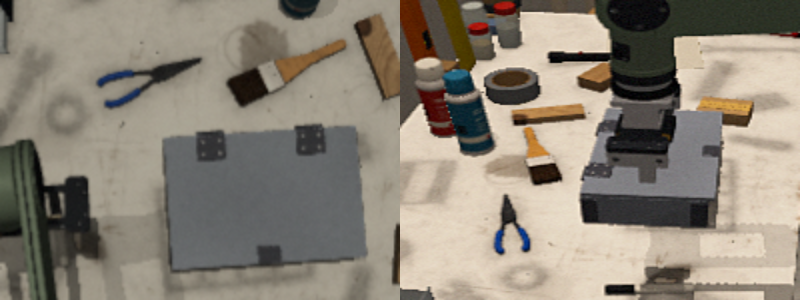

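The lid lies flat on the rim, with its free edge at crop (175–365, 262–270), no gap visible and the robot clear. Handing in.

```bash
python3 -c "
from rig import manip
print(manip.close_job())"
```

```text
the job is handed in; nothing more can be done
None
```

The flashlight lies flat in the empty half of the kit box beside the carton, the lid is shut, the arm is clear, and the job was handed in at about 21 s of the 64 s allowed; no verdict was returned.

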